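# Fit the pointer sleeve on a potter's height gauge until its button clicks

### The arm

A 6-joint arm with a two-finger parallel gripper is mounted at the origin on the work surface. World frame = base frame: x ahead of the robot, y to its left, z up, the work surface at z = 0. Lengths are in mm, angles in rad, forces in N, time in s.
With the tool pointing down it reaches from about 425 to 925 mm from the base axis. Payload 12.5 kg.
Tool frame: the origin (TCP) lies midway between the tips of the shut fingers; the grasp point (between the pads) lies 19 mm behind it; z points along the fingers, y is the direction in which the jaws open and shut (so a half turn about z gives the same grasp; the last joint's range is limited). The gripper opens to 85 mm and grips with 20 to 120 N. Pads are 22 mm wide; open, the fingers measure 114 mm over their backs; the gripper's body (76 mm by 85 mm) begins 54 mm behind the grasp point. The pads swing forward as they close: fully open they stand 13 mm farther back than shut.
Start: joints at [-1.406, 0.491, 1.559, -0, 1.092, -0.106], TCP at [167.211, -602.234, 231.327] pointing down, gripper open.
Joint ranges: [-3.1, 3.1], [-0.84, 2.19], [0.05, 2.79], [-1.13, 4.28], [0.06, 2.93], [-2.69, 2.69]. Speed limits (rad/s): [2.22, 2.22, 2.79, 3.14, 3.14, 3.14].

### API

Orientations are given as [roll, pitch, yaw] about the fixed x, y, z axes, in that order (R = Rz(yaw) Ry(pitch) Rx(roll)).
In Python, from cell import env, telemetry, get_image, camera_info, order gives the robot as it stands. Calls block until the motion is done:
- env.goto(position, orientation): joint-space move of the TCP to a pose.
- env.move_linear(position, rotation=None, v=150, stop_force=None): straight line of the TCP; rotation=None keeps the orientation; v is the mean speed in mm/s. With stop_force (N) it stops when the force on the tool has changed by that much, and returns True; else False.
- env.set_joints(angles): joint-space move.
- env.move_gripper(opening, force=None): finger opening in mm; force is the grip in N (None keeps the last); returns when the fingers have stopped.
- env.wait(seconds).
- env.inverse_kinematics(position, orientation): joint angles nearest the present ones, or None.
- telemetry.state(): the state.
- get_image(name): name is "scene" or "side" or "wrist"; returns (picture, depth): 384x512x3 uint8, red, green, blue; 384x512 float32, mm along the optical axis (not along the pixel's ray), 0 where there is no reading.
- camera_info(name): a dict with "K" (3x3 intrinsics, pixels), "T" (4x4, takes a point from camera to world coordinates); the wrist camera has in their place "hand_eye" (4x4, takes a point from camera to tool coordinates, whose origin is the TCP and whose axes are the flange's). Camera axes: x right, y up, looking along -z (the intrinsics and any distortion apply to the point x, -y, -z); pixel columns grow to the right and rows downward; lengths in mm; the calibration is good to about 2 mm. A picture is of the moment at which its call begins: read the wrist's pose just before it. camera_info takes no time and is no camera call.
A pose or a line that the arm cannot do raises env.MotionError and nothing moves.
- order.hand_in(): hands the job in, once; it reports no verdict.
The state is a dict: "clock": time; "joint_pos": joint angles; "joint_vel": joint speeds; "joint_efforts": joint torques, N m; "tool_pos": TCP position; "tcp_rot": TCP orientation; "wrist_force": force on the tool from outside, world axes, zero at the start; "torque": the same for the moment, N m; "gripper_width": finger opening in mm.
Only numpy, scipy, OpenCV 4.12 (cv2) and the standard library are available. Lean on these libraries where they do the work, as an engineer would, in place of code of your own. Each camera call takes 0.05 s, during which the arm holds its last target.

### The job

Set up the height gauge beside the turntable: take the blue pointer sleeve standing on the bench, slide it down over the square stem with the pointer reaching over towards the turntable, and push it down gently until the brass sprung button pops through the yellow-framed lowest hole. Never press or pull with more than about 20 newtons (feel for the click, do not force it), let the sleeve go locked and upright, and leave the clay pot and everything else on the bench alone.

Things in the scene. Friction and masses are not known exactly. Their poses are not given: they have to be found in the camera images.
- sleeve: Loose blue square tube with a steel pointer, 0.1 to 0.2 kg, upright on the bench. Origin: centre of its lower mouth; z up the tube. 140 mm tall, outside 33.5 mm square, bore 27.5 mm, top closed. The lowest 12 mm flare to a mouth 39.5 mm square inside, 45 mm outside. Plain faces to grip 95 to 140 mm up, any two opposite sides.
- sleeve_mouth (a point): Same point as the sleeve's origin: centre of the open lower mouth, on the tube's axis.
- lowest_hole (a point): Centre of the yellow-framed hole in the sleeve's +x wall, on the outer face, 40 mm above the mouth. The hole is 15 mm wide and 12 mm tall, the wall 3 mm thick. A second such hole without a frame is 45 mm higher and is not wanted.
- pointer_tip (a point): End of the sleeve's pointer: an 8 mm rod that leaves the +y wall 85 mm above the mouth; its black ball ends 119 mm from the tube's axis.
- stand: Fixed gauge board, wood, 200 x 360 x 18 mm. Origin: on the stem's axis at bench height; z up. Aluminium stem, 24 mm square, sides along x and y, on a dark flange 60 mm square, top 26 mm up. The sleeve fits with its x and y axes along the stand's, 1.75 mm free on each side; once on, it is too stiff to drop by its weight over the pressed button.
- stem_top (a point): Tip of the stem's stepped nose (12 mm wide), on its axis, 162 mm above the stand's origin. The full section ends at 150 mm.
- turntable_top (a point): Centre of the turntable's top, 195 mm along the stand's +y from the stem, 76 mm up, 170 mm across; the pointer must reach this way.
- button (a joint): Press of the brass button (10 mm thick, round nose, 8 mm out of the stem's +x face), in m: 0 = out, 0.003 to 0.008 under the sleeve's wall, 0 again once through a hole. Its height, 81 to 121 mm above the bench, varies and is not reported. Pressing it in takes a push of 5 to 12 N, sliding less; once out, the hole's top edge rests on it (mouth about 41 mm below its centre) and it locks.
- pot: Grey-brown clay pot, 80 mm wide and 75 mm tall, loose on the turntable; origin under its foot. Must not be disturbed.
- spare_tube: Short grey square tube, 33.5 mm square, 70 mm tall, not needed; stays where it is.
- bowl: White bowl, 130 mm wide, 55 mm tall; stays where it is.
- slip_jar: Reddish-brown lidded jar, 70 mm wide, 90 mm tall; stays where it is.
- cup: Blue cup, 76 mm wide, 85 mm tall; stays where it is.
- brush: Brush lying on the bench; stays where it is.
- rib: Flat wooden rib, 7 mm thick; stays where it is.
- trim_tool: Loop trimming tool with a dark wooden handle, lying on the bench; stays where it is.

How it is judged (in metres and radians):
On the way, in this order (a step that is already met when the one before it is completed fails the run):
1. the sleeve is over the stem the right way round, its wall pressing the button in (value of joint button above 0.003 m and horizontal distance between sleeve_mouth and stem_top below 0.006 m and z of sleeve_mouth in the frame of stand below 0.125 m and angle between the x axis of sleeve and the x axis of stand, either way round below 0.25 rad and angle between sleeve's own z axis and vertical below 0.12 rad), for 0.1 s.
2. the button has popped out through the lowest hole (value of joint button below 0.0015 m and z of sleeve_mouth in the frame of stand between 0.038 and 0.084 m), for 0.2 s.
At the end, for the whole second after the job is handed in: The sleeve stands on the stem, released and at rest, upright within 0.1 rad, axes within 6 mm and 0.2 rad of the stem's, with the button fully out (within 1.5 mm) through the lowest hole (the mouth 38 to 84 mm above the bench) (all of step 2 and horizontal distance between sleeve_mouth and stem_top below 0.006 m and angle between the x axis of sleeve and the x axis of stand, either way round below 0.2 rad and angle between sleeve's own z axis and vertical below 0.1 rad and linear speed of sleeve below 0.02 m/s); the robot touches nothing.
It fails at once if the sleeve is forced on the gauge: more than 36 N between the sleeve and the stand with its button, all touching points added up (a push of about 25 N) (contact force between sleeve and stand above 36 N).
It fails at once if the clay pot is moved more than 15 mm (distance of pot from where it was at the start of the episode above 0.015 m).
It fails at once if another thing on the bench is moved more than 30 mm (distance of any of spare_tube, bowl, slip_jar, cup, brush, rib, trim_tool from where it was at the start of the episode above 0.03 m).
It also fails if it takes over 54 s, if anything falls off the work surface, if the arm or the gripper's body presses on something with over 40 N, if the wrist force passes 120 N, or if a joint passes its speed limit or range.

## Working session

There is one attempt and no reset: what is moved stays moved. The work goes in short steps, each a Python script; the robot and the scene stay as the last script left them, time stands still between calls to the robot, and variables do not carry over. Pictures are saved under pics/ and viewed, and the job is handed in when it is done.

```bash
mkdir -p pics; ls
python3 - <<'E'
from cell import env, telemetry, get_image, camera_info
import cv2,numpy as np
print(telemetry.state())
for n in ["scene","side","wrist"]:
    im,d=get_image(n); cv2.imwrite(f"pics/{n}0.png",im[:,:,::-1]); np.savez(f"pics/{n}0.npz",im=im,d=d)
    c=camera_info(n); print(n,{k:np.round(v,3).tolist() if not isinstance(v,str) else v for k,v in c.items()}, (d>0).mean())
E
```

```text
pics
{'clock': 0.0, 'joint_pos': array([-1.40559375e+00,  4.91547735e-01,  1.55949601e+00, -1.23764583e-05,
        1.09169943e+00, -1.05596136e-01]), 'joint_vel': array([-0.0010283 ,  0.00104099, -0.00173353,  0.00088764,  0.00124072,
        0.00096225]), 'joint_efforts': array([ 1.32479647e-03, -6.18435359e+01, -2.61595005e+01, -3.36254323e-05,
        3.98686534e-03, -2.02728671e-05]), 'tool_pos': array([ 167.16861792, -601.97103456,  230.71905428]), 'tcp_rot': array([-3.14044738e+00, -1.10349727e-04,  2.70804357e-01]), 'wrist_force': array([-0.13141598,  0.15595899, -0.96898555]), 'torque': array([-0.0401247 , -0.01776726, -0.01183976]), 'gripper_width': 85.2865246960541}
scene {'K': [[400.947, 0.0, 260.746], [0.0, 400.947, 188.541], [0.0, 0.0, 1.0]], 'T': [[-0.837, -0.344, 0.426, 977.296], [0.548, -0.534, 0.644, 531.178], [0.006, 0.773, 0.635, 735.763], [0.0, 0.0, 0.0, 1.0]]} 0.9959665934244791
side {'K': [[363.282, 0.0, 253.864], [0.0, 363.282, 199.719], [0.0, 0.0, 1.0]], 'T': [[-0.977, 0.136, -0.167, 406.889], [-0.214, -0.541, 0.813, 722.74], [0.02, 0.83, 0.558, 686.217], [0.0, 0.0, 0.0, 1.0]]} 0.9960835774739584
wrist {'K': [[324.258, 0.0, 255.535], [0.0, 324.258, 191.446], [0.0, 0.0, 1.0]], 'hand_eye': [[-0.0, 0.945, 0.328, 84.297], [1.0, 0.001, -0.001, -0.206], [-0.001, 0.328, -0.945, -142.829], [0.0, 0.0, 0.0, 1.0]]} 0.9960225423177084
```

View pics/scene0.png

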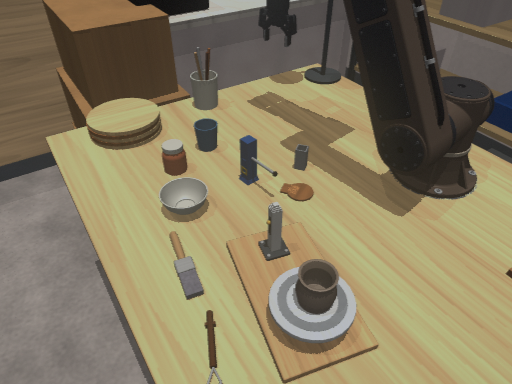

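View pics/side0.png

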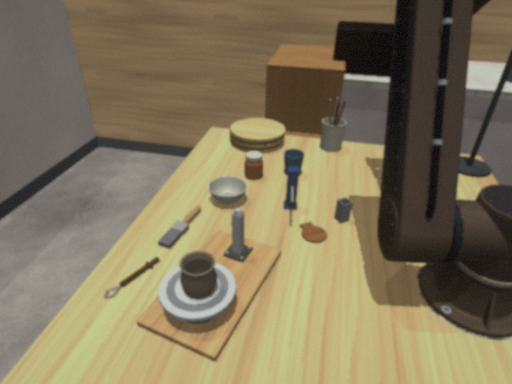

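View pics/wrist0.png

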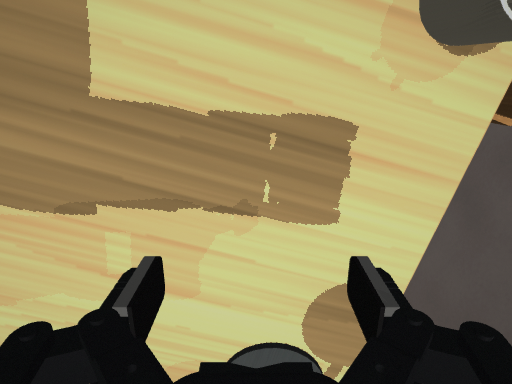

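The scene view shows the sleeve at about (248,160) with its pointer ball at (274,174). The stem is at (275,230), on the board with the turntable and pot at (315,290). In the side view the sleeve is at (292,180) and the cup stands behind it. Next I'll measure these from the colour masks and the calibration.

```bash
cat > h.py <<'E'
import numpy as np,cv2
from cell import env, telemetry, get_image, camera_info
from scipy.spatial.transform import Rotation as R
def toolT():
    s=telemetry.state(); T=np.eye(4); T[:3,:3]=R.from_euler('xyz',s['tcp_rot']).as_matrix(); T[:3,3]=s['tool_pos']; return T
def camT(n,tt=None):
    c=camera_info(n); return c['K'], (c['T'] if n!='wrist' else tt@c['hand_eye'])
def unproj(uv,d,K,T):
    uv=np.atleast_2d(uv).astype(float); d=np.ravel(d)
    p=np.stack([(uv[:,0]-K[0,2])/K[0,0]*d,-(uv[:,1]-K[1,2])/K[1,1]*d,-d],1)
    return p@T[:3,:3].T+T[:3,3]
def ray(uv,K,T,z):
    a=unproj(uv,np.ones(len(np.atleast_2d(uv))),K,T)-T[:3,3]
    return T[:3,3]+a*((z-T[2,3])/a[:,2])[:,None]
def proj(P,K,T):
    p=(np.atleast_2d(P)-T[:3,3])@T[:3,:3]
    return np.stack([K[0,2]+K[0,0]*p[:,0]/-p[:,2],K[1,2]-K[1,1]*p[:,1]/-p[:,2]],1)
def cloud(im,d,K,T):
    v,u=np.mgrid[:384,:512]
    return unproj(np.stack([u.ravel(),v.ravel()],1),d.ravel(),K,T).reshape(384,512,3)
E
python3 - <<'E'
from h import *
for n in ['scene','side']:
    z=np.load(f'pics/{n}0.npz'); im,d=z['im'],z['d']; K,T=camT(n); P=cloud(im,d,K,T)
    hsv=cv2.cvtColor(im,cv2.COLOR_RGB2HSV)
    blue=cv2.inRange(hsv,(100,80,20),(125,255,255))
    nn,l,st,c=cv2.connectedComponentsWithStats(blue)
    for i in range(1,nn):
        if st[i,4]>60:
            p=P[l==i]; print(n,st[i],c[i].round(),np.percentile(p,[2,50,98],axis=0).round().tolist())
    # heights: print stem, board, bench, pot, stats
    for nm,uv in {'scene':{'bench':(220,230),'board':(250,260),'flange':(285,252),'nose':(275,205),'ball':(274,174),'ttrim':(282,300),'pot':(317,266),'spare':(302,150)},'side':{'bench':(320,300),'board':(270,260),'nose':(238,212),'ball':(291,221),'spare':(344,203)}}[n].items():
        print(nm,P[uv[1],uv[0]].round(1))
    cv2.imwrite(f'pics/{n}_zs.png',cv2.resize(im[115:315,190:390] if n=='scene' else im[130:330,150:350],None,fx=3,fy=3,interpolation=cv2.INTER_NEAREST)[:,:,::-1])
E
```

```text
scene [486  91  26  42 682] [502. 112.] [[-936.0, -284.0, -199.0], [-811.0, -225.0, -137.0], [-800.0, -156.0, -98.0]]
scene [241 136  15   8  71] [248. 139.] [[475.0, -286.0, 138.0], [490.0, -270.0, 140.0], [506.0, -256.0, 143.0]]
bench [ 663.3 -131.2    1. ]
board [658.5   6.3  16.7]
flange [580.7  36.6  25.3]
nose [597.5  12.8 163. ]
ball [ 480.  -157.2   89. ]
ttrim [685.9 168.3  75.8]
pot [614.2 177.8 139.8]
spare [ 311.1 -249.7   51.8]
side [287 165  12   9  82] [293. 169.] [[473.0, -465.0, 39.0], [491.0, -270.0, 140.0], [524.0, -252.0, 143.0]]
bench [365. 109.   2.]
board [504.4  17.5  17.7]
nose [591.   18.3 160. ]
ball [ 474.4 -189.3   -0. ]
spare [ 319.9 -259.6   47.1]
```

View pics/scene_zs.png

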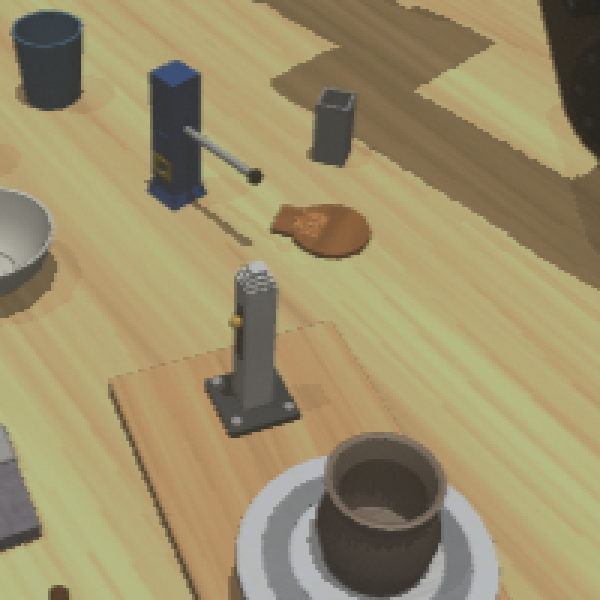

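View pics/side_zs.png

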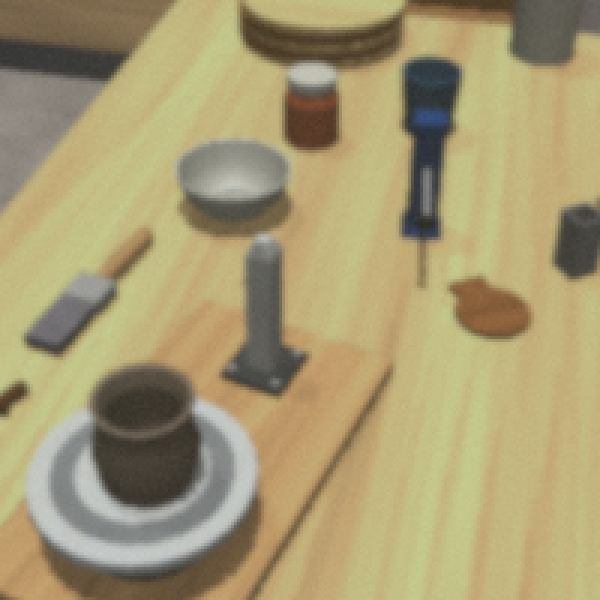

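The yellow frame faces roughly +x, the pointer runs +y, and the button is on the stem's +x side, so the sleeve is already nearly aligned. I'll take close wrist views of both for precision, jaws along x (yaw about 90°).

Run:
```python
from h import *
for nm,p in [('stem',(595,0,370)),('sleeve',(490,-285,350))]:
    env.goto(list(p),[np.pi,0,np.pi/2]); env.wait(0.3)
    T=toolT(); im,d=get_image('wrist'); np.savez(f'pics/w_{nm}.npz',im=im,d=d,T=T)
    cv2.imwrite(f'pics/w_{nm}.png',im[:,:,::-1]); s=telemetry.state(); print(s['clock'],s['tool_pos'],s['tcp_rot'],s['wrist_force'],s['joint_pos'].round(2))
```

```text
3.1583 [ 5.95009353e+02 -1.90008351e-01  3.69985099e+02] [-3.14158003e+00  1.72954389e-05  1.57049412e+00] [ 0.4153187   0.00528282 -0.94231685] [-0.11  0.34  1.43 -0.    1.37 -0.11]
4.675 [ 490.29715395 -284.53069554  350.02366298] [3.14154555e+00 4.72924393e-05 1.57166777e+00] [ 0.05052461  0.44210906 -0.35250617] [-0.64  0.31  1.53 -0.    1.3  -0.64]
```

View pics/w_stem.png

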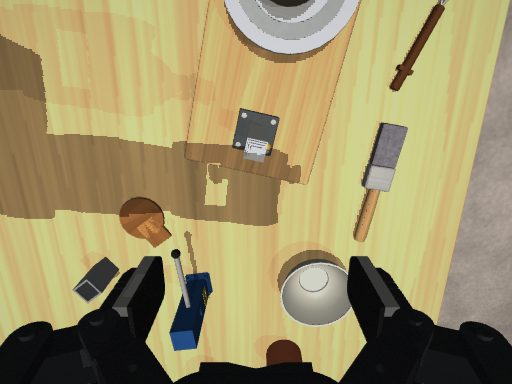

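View pics/w_sleeve.png

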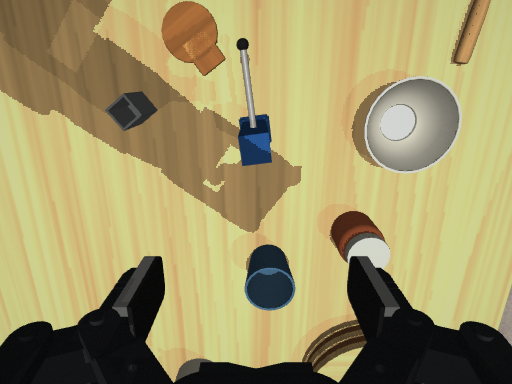

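The wrist views show the sleeve's top at about (256,148) with the ball at (242,44), and the stem and flange at about (256,140) with the board turned some 10–15° clockwise. I'll fit rectangles in world coordinates.

Run:
```python
from h import *
def load(nm):
    z=np.load(f'pics/w_{nm}.npz'); K,T=camT('wrist',z['T']); return z['im'],z['d'],K,T,cloud(z['im'],z['d'],K,T)
def rect(p): 
    (c,s,a)=cv2.minAreaRect(p[:,:2].astype(np.float32)); return np.round(c,1),np.round(s,1),round(a,2)
im,d,K,T,P=load('sleeve')
box=np.zeros((384,512),bool); box[110:180,225:290]=1
m=box&(abs(P[...,2]-140)<4); v,u=np.nonzero(m); p=P[m]; print('top',m.sum(),p.mean(0),rect(p))
# ray onto z=140 of top-face mask contour
q=ray(np.stack([u,v],1),K,T,140); print('raytop',q.mean(0),rect(q))
m=np.zeros((384,512),np.uint8); m[32:56,228:256]=1; dk=(im.max(2)<45)&(m>0); v,u=np.nonzero(dk); print('ball px',u.mean(),v.mean(),P[dk].mean(0), ray([[u.mean(),v.mean()]],K,T,85))
rod=box.copy(); rod[:]=0
hsv=cv2.cvtColor(im,cv2.COLOR_RGB2HSV)
rm=(hsv[...,1]<70)&(im.max(2)>80); rm[:50]=0; rm[122:]=0; rm[:,:236]=0; rm[:,262:]=0; v,u=np.nonzero(rm); q=ray(np.stack([u,v],1),K,T,87); l=cv2.fitLine(q[:,:2].astype(np.float32),cv2.DIST_HUBER,0,.01,.01).ravel(); print('rod',len(u),l,np.degrees(np.arctan2(l[1],l[0])))
for c in (1,): # normals sanity
    pass
im,d,K,T,P=load('stem')
cv2.imwrite('pics/zst.png',cv2.resize(im[95:170,215:300],None,fx=7,fy=7,interpolation=cv2.INTER_NEAREST)[:,:,::-1])
box=np.zeros((384,512),bool); box[100:172,225:300]=1
for lo,hi in [(145,170),(158,166),(148,153),(23,29)]:
    m=box&(P[...,2]>lo)&(P[...,2]<hi); p=P[m]; print('stem',lo,hi,len(p),p.mean(0) if len(p) else 0,rect(p) if len(p)>3 else 0)
# flange by dark mask, ray at z=26
m=(im.max(2)<85)&box&(P[...,2]<45)&(P[...,2]>22)
v,u=np.nonzero(m); q=ray(np.stack([u,v],1),K,T,26); print('fl',rect(q))
# board z~18 edges: points
m=(abs(P[...,2]-18)<4); m[260:]=0; nn,l,st,c=cv2.connectedComponentsWithStats(m.astype(np.uint8)); i=l[165,240]; i=i or l[120,210]
b=(l==i); cs,_=cv2.findContours(b.astype(np.uint8),0,1); cc=max(cs,key=len)[:,0]
cc=cc[(cc[:,1]>3)]; 
g=im.copy(); g[b]=g[b]//2+np.array([120,0,0],np.uint8); cv2.imwrite('pics/board.png',g[:,:,::-1])
q=ray(cc,K,T,18)
# left edge and right edge
for nm,s in [('L',(cc[:,0]<212)&(cc[:,1]<150)),('R',(cc[:,0]>305)&(cc[:,1]<175)),('B',(cc[:,1]>155)&(cc[:,0]>195)&(cc[:,0]<300))]:
    if s.sum()>5:
        l=cv2.fitLine(q[s][:,:2].astype(np.float32),cv2.DIST_HUBER,0,.01,.01).ravel(); print(nm,s.sum(),l,np.degrees(np.arctan2(l[1],l[0])))
```

```text
top 931 [ 489.08433027 -272.50464708  140.21958658] (array([ 489. , -273.1]), array([33.6, 33.7]), 7.68)
raytop [ 489.08290224 -272.55230746  140.        ] (array([ 489. , -272.7]), array([33.5, 34.3]), 7.5)
ball px 242.06796116504853 43.699029126213595 [ 474.68587659 -162.27850503   90.4409573 ] [[ 474.4788547  -161.76706465   85.        ]]
rod 470 [ 1.2963954e-01 -9.9156117e-01  4.8047385e+02 -2.0760837e+02] -82.55123
stem 145 170 462 [593.99361556  10.25718084 156.37444431] (array([594. ,   8.5]), array([24.4, 24. ]), 76.9)
stem 158 166 199 [593.99154822   8.83848589 160.87108841] (array([594. ,   8.5]), array([16.7, 16.8]), 76.56)
stem 148 153 98 [593.83358208  11.90544666 150.3328118 ] (array([593.9,   8.4]), array([24.2, 24. ]), 76.9)
stem 23 29 972 [592.71026903  16.03764615  26.31665895] (array([594. ,   8.2]), array([60.3, 59.8]), 77.45)
fl (array([594. ,   8.6]), array([60. , 59.6]), 77.27)
L 146 [2.2080487e-01 9.7531801e-01 5.1004840e+02 8.5108162e+01] 77.24368
R 235 [2.1578854e-01 9.7644013e-01 7.0922266e+02 7.2545662e+01] 77.5382
B 104 [ 9.7510737e-01 -2.2173332e-01  5.8275775e+02 -5.4348194e+01] -12.810859
```

View pics/zst.png

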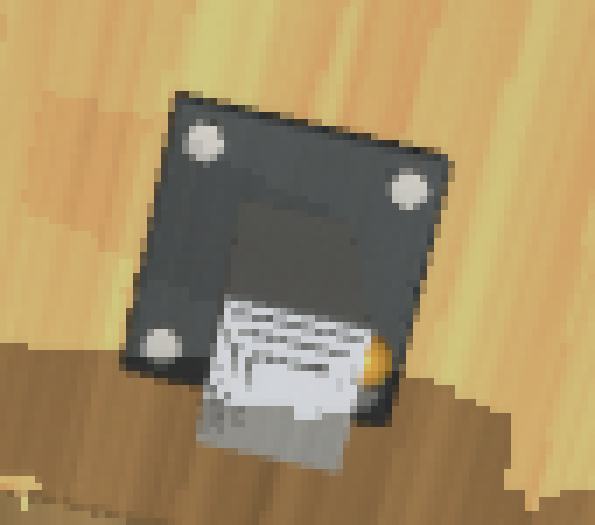

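View pics/board.png

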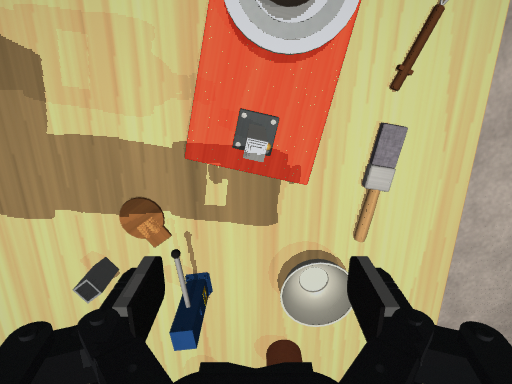

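Measured values, all consistent with the given sizes:

| Item | Position (mm) | Yaw | Size check |
|---|---|---|---|
| Sleeve | (489.0, -272.8) | +7.6° | top 33.5 mm square at z 140 |
| Stem | (594.0, 8.5) | about -12.7° | 24 mm, flange 60 mm; flange, stem and board edges agree |

The sleeve's ball lies at radius 111 mm in the +y direction. Next I'll grasp and lift, then look.

Run:
```python
from h import *
y=np.pi/2+np.radians(7.6)
env.goto([489,-272.8,215],[np.pi,0,y])
env.move_linear([489,-272.8,100],v=100,stop_force=8)
f0=telemetry.state()['wrist_force']
env.move_gripper(20,60); s=telemetry.state(); print(s['clock'],s['tool_pos'],s['gripper_width'],f0,s['wrist_force'])
env.wait(.2); print(telemetry.state()['wrist_force'])
env.move_linear([489,-272.8,300],v=120); env.wait(.3); s=telemetry.state(); print(s['clock'],s['gripper_width'],s['wrist_force'],s['tool_pos'])
env.goto([594,8.5,300],[np.pi,0,np.pi/2-np.radians(12.7)]); env.wait(.3)
s=telemetry.state(); print(s['clock'],s['gripper_width'],s['wrist_force'],s['tool_pos'],s['tcp_rot'])
T=toolT()
for n in ['scene','side','wrist']:
    im,d=get_image(n); np.savez(f'pics/{n}1.npz',im=im,d=d,T=T)
    cv2.imwrite(f'pics/{n}1.png',im[:,:,::-1])
a=np.load('pics/scene1.npz')['im'][90:290,190:390]; b=np.load('pics/side1.npz')['im'][100:300,140:340]
cv2.imwrite('pics/ab.png',cv2.resize(np.hstack([a,b]),None,fx=2,fy=2)[:,:,::-1])
```

```text
7.1 [ 489.02324415 -272.83184945  100.23967677] 33.32811940641311 [0.00184742 0.78661582 0.41889073] [-0.26951038 -0.1158523   3.9256826 ]
[-0.44748825  0.1449282   4.95646745]
9.4167 32.726517614140924 [ 1.05474575  0.55193638 -1.02146948] [ 488.98228634 -272.77821611  299.83421075]
10.8667 32.93927351738263 [ 0.5869904  -0.24774481 -1.90588533] [593.97939193   7.72495868 300.01782729] [3.14157784e+00 3.55385017e-05 1.34815029e+00]
```

View pics/ab.png

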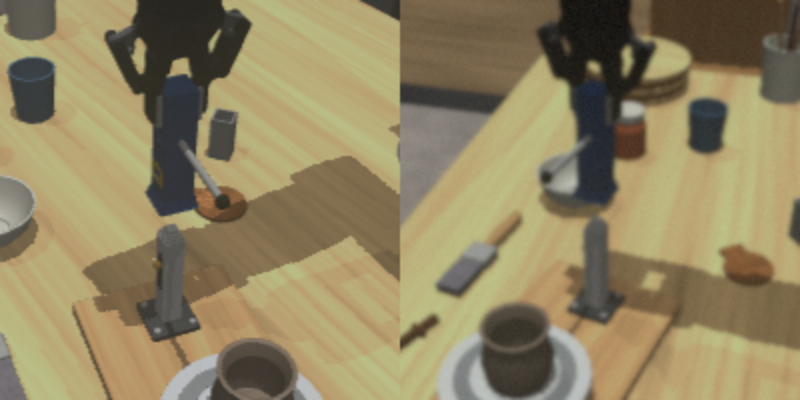

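View pics/wrist1.png

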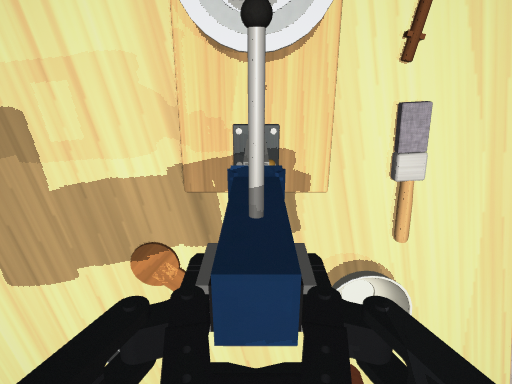

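The sleeve hangs straight: in the wrist image it is centred at u≈256, with the flange at (256,140), pointer up and ball at (257,12). I'll check tilt and the offset in the hand numerically.

Run:
```python
from h import *
z=np.load('pics/wrist1.npz'); K,T=camT('wrist',z['T']); P=cloud(z['im'],z['d'],K,T); im=z['im']
Rz=R.from_euler('z',-12.75,degrees=True).as_matrix()
Q=(P-np.array([594,8.5,0]))@Rz   # stand frame
m=np.zeros((384,512),bool); m[275:345,212:300]=1; m&=abs(P[...,2]-340)<5
(c,s,a)=cv2.minAreaRect(Q[m][:,:2].astype(np.float32)); print('top',c,s,a,Q[m].mean(0))
w=np.zeros((384,512),bool); w[172:270,225:300]=1; w&=(abs(Q[...,1]-16.75)<6)&(Q[...,2]<330)&(Q[...,2]>215)
q=Q[w]; A=np.c_[q[:,0],q[:,2],np.ones(len(q))]; print('wall y=ax+bz+c',len(q),np.linalg.lstsq(A,q[:,1],rcond=None)[0])
for lo in range(215,335,20):
    r=q[(q[:,2]>lo)&(q[:,2]<lo+20)]; 
    if len(r): print(lo,r[:,0].min().round(1),r[:,0].max().round(1),r[:,1].mean().round(2))
f=np.zeros((384,512),bool); f[120:170,225:290]=1; f&=abs(P[...,2]-26)<3; print('flange x',Q[f][:,0].min(),Q[f][:,0].max(),Q[f][:,1].max())
# side/scene independent check
for n in ['scene','side']:
    z=np.load(f'pics/{n}1.npz'); K,T=camT(n); P=cloud(z['im'],z['d'],K,T); Q=(P-np.array([594,8.5,0]))@Rz
    def st(nm,lo,hi):
        m=(Q[...,2]>lo)&(Q[...,2]<hi)&(abs(Q[...,0])<40)&(abs(Q[...,1])<40); q=Q[m]
        print(n,nm,len(q),np.percentile(q,[1,99],axis=0)[:,:2].round(1).tolist())
    st('stem',60,145); st('tube',215,270); st('tubehi',270,300)
print(z['T'][:3,3])
```

```text
top (-0.2775440216064453, -0.8964767456054688) (35.029380798339844, 34.140445709228516) 0.17867352068424225 [-2.81879859e-01 -1.37347008e-01  3.39899619e+02]
wall y=ax+bz+c 4670 [-3.30294464e-03  7.24304129e-04  1.56895154e+01]
215 -16.6 16.8 15.66
235 -16.7 16.7 15.71
255 -16.8 16.6 15.71
275 -16.7 16.6 16.41
295 -15.4 18.4 15.78
315 -13.6 17.9 15.8
flange x -29.984938657842093 30.115992149263427 29.50856711153545
scene stem 381 [[-11.3, -10.1], [18.1, 14.2]]
scene tube 441 [[-15.8, -14.6], [18.1, 17.6]]
scene tubehi 264 [[-15.6, -16.0], [17.8, 36.6]]
side stem 325 [[-12.1, -8.8], [13.4, 16.4]]
side tube 366 [[-16.6, -13.5], [17.2, 19.1]]
side tubehi 210 [[-16.7, -12.8], [15.9, 37.0]]
[593.97939193   7.72495868 300.01782729]
```

No tilt, and the sleeve is centred within about 1 mm (y about -1, as the arm sits 0.8 mm short of its target). I'll correct y slightly and descend with force stops.

```bash
cat >> h.py <<'E'
def rep(t=''):
    s=telemetry.state(); a=np.radians(-12.75); f=s['wrist_force']
    c,n=np.cos(a),np.sin(a); p=s['tool_pos']-np.array([594,8.5,100])
    print(t,'t%.2f mouth z%.1f stand xy %.2f %.2f F(stand) %.1f %.1f %.1f w%.1f'%(s['clock'],p[2],c*p[0]+n*p[1],-n*p[0]+c*p[1],c*f[0]+n*f[1],-n*f[0]+c*f[1],f[2],s['gripper_width']),flush=True); return s
E
python3 - <<'E'
from h import *
X,Y=594.1,9.0
env.wait(.2); rep('start')
env.move_linear([X,Y,256],v=60,stop_force=7); env.wait(.2); rep()
for z in (248,240,232,224,216):
    h=env.move_linear([X,Y,z],v=25,stop_force=8); rep(h)
    if h: break
E
```

```text
start t11.22 mouth z200.0 stand xy 0.02 -0.05 F(stand) -0.2 -0.3 -2.7 w32.7
 t12.30 mouth z156.4 stand xy 0.08 0.54 F(stand) 0.5 -0.8 -1.7 w32.5
False t12.77 mouth z147.8 stand xy -0.02 0.48 F(stand) -1.2 0.4 -1.1 w32.8
False t13.23 mouth z139.9 stand xy -0.02 0.54 F(stand) -0.3 -0.4 -2.0 w32.7
False t13.70 mouth z131.9 stand xy -0.04 0.48 F(stand) -0.3 -0.2 -2.0 w33.3
False t14.17 mouth z123.9 stand xy -0.02 0.51 F(stand) -1.3 -0.8 -1.1 w32.8
False t14.63 mouth z115.9 stand xy -0.02 0.51 F(stand) 0.4 -0.3 -1.4 w32.8
```

It's on the stem with no lateral load. I'll continue in small steps, feeling for the button.

Run:
```python
from h import *
X,Y=594.1,9.0
z=216
while z>138:
    z-=3; h=env.move_linear([X,Y,z],v=25,stop_force=12); s=rep(h)
    if h: break
```

```text
False t14.90 mouth z112.9 stand xy 0.04 0.51 F(stand) 0.4 -0.1 -1.2 w33.0
False t15.17 mouth z110.1 stand xy 0.51 0.47 F(stand) 3.6 -0.2 -0.4 w32.9
False t15.43 mouth z106.9 stand xy 0.23 0.52 F(stand) 4.6 0.3 -1.0 w33.0
False t15.70 mouth z103.8 stand xy 0.15 0.51 F(stand) 4.5 0.2 -0.8 w33.0
False t15.97 mouth z100.8 stand xy 0.25 0.50 F(stand) 5.7 -0.1 -1.9 w32.6
False t16.23 mouth z97.5 stand xy 0.17 0.48 F(stand) 6.5 -0.9 -2.6 w33.0
False t16.50 mouth z94.5 stand xy 0.13 0.48 F(stand) 5.8 0.6 -3.8 w32.8
False t16.77 mouth z91.5 stand xy 0.09 0.49 F(stand) 6.0 0.3 -4.5 w33.4
False t17.03 mouth z88.6 stand xy 0.18 0.48 F(stand) 6.1 0.3 -4.2 w32.8
False t17.30 mouth z85.5 stand xy 0.11 0.49 F(stand) 6.4 0.7 -3.8 w32.9
False t17.57 mouth z82.6 stand xy 0.16 0.46 F(stand) 6.2 0.5 -3.5 w32.7
False t17.83 mouth z79.5 stand xy 0.13 0.46 F(stand) 5.8 -0.2 -3.6 w32.8
False t18.10 mouth z75.3 stand xy -1.42 0.42 F(stand) 3.3 -0.5 -18.8 w33.0
True t18.31 mouth z72.3 stand xy -1.19 0.41 F(stand) 0.3 -0.7 -2.3 w33.0
```

The click came at mouth z≈75 (lateral push dropped from 6 N to 0), followed by a stop. I'll settle, then look.

Run:
```python
from h import *
env.wait(.3); rep('settled')
a=get_image('scene'); b=get_image('side')
np.savez('pics/scene2.npz',im=a[0],d=a[1])
cv2.imwrite('pics/ab2.png',np.hstack([cv2.resize(a[0][140:280,210:340],(390,420),interpolation=cv2.INTER_CUBIC),cv2.resize(b[0][120:260,180:310],(390,420),interpolation=cv2.INTER_CUBIC)])[:,:,::-1])
```

```text
settled t18.61 mouth z71.9 stand xy -1.14 0.39 F(stand) 0.0 0.1 -1.5 w32.9
```

View pics/ab2.png

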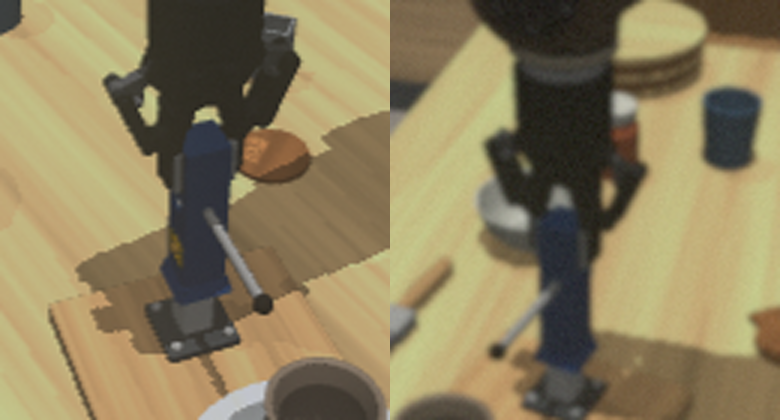

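The sleeve is upright on the stem, pointer over towards the turntable. I'll cross-check with the button's height in the first image and a gentle further push: a lock should stop it.

Run:
```python
from h import *
z=np.load('pics/scene0.npz'); im=z['im']; K,T=camT('scene'); P=cloud(im,z['d'],K,T)
Rz=R.from_euler('z',-12.75,degrees=True).as_matrix()
hsv=cv2.cvtColor(im,cv2.COLOR_RGB2HSV); m=cv2.inRange(hsv,(15,130,110),(30,255,255))>0; b=np.zeros_like(m); b[215:232,262:274]=1; m&=b&(P[...,2]>60)
Q=(P-np.array([594,8.5,0]))@Rz; print('button',m.sum(),np.percentile(Q[m],[5,50,95],axis=0).round(1))
X,Y=594.1,9.0
rep('pre'); s=telemetry.state()['tool_pos']
h=env.move_linear([s[0],s[1],s[2]-4],v=10,stop_force=8); rep(h); env.wait(.3); rep('after')
```

```text
button 8 [[ 14.2   0.3 112.8]
 [ 16.1   2.3 115.2]
 [ 18.9   5.2 116.5]]
pre t18.71 mouth z71.9 stand xy -1.09 0.40 F(stand) -0.3 -1.0 -1.8 w32.8
True t19.03 mouth z69.9 stand xy -0.93 0.42 F(stand) -2.0 0.1 6.0 w32.7
after t19.33 mouth z70.0 stand xy -0.92 0.42 F(stand) -0.1 -0.4 5.5 w33.0
```

It resists with 8 N at once, and mouth 70 + 41 ≈ 111–115 matches the button seen at about 115, so it's locked. Next I'll relax the push, release, retreat and check.

Run:
```python
from h import *
s=telemetry.state()['tool_pos']
env.move_linear([s[0],s[1],s[2]+1.0],v=10); rep('relaxed')
env.move_gripper(85); rep('open')
s=telemetry.state()['tool_pos']
env.move_linear([s[0],s[1],300],v=120,stop_force=10); rep('up')
env.goto([560,-120,380],[np.pi,0,np.pi/2-.22]); env.wait(.3)
T=toolT()
I={n:get_image(n) for n in ['scene','side','wrist']}
for n in I: np.savez(f'pics/{n}3.npz',im=I[n][0],d=I[n][1],T=T)
a,b=I['scene'],I['side']
cv2.imwrite('pics/ab3.png',np.hstack([cv2.resize(a[0][140:280,210:340],(390,420),interpolation=cv2.INTER_CUBIC),cv2.resize(b[0][120:260,180:310],(390,420),interpolation=cv2.INTER_CUBIC)])[:,:,::-1])
cv2.imwrite('pics/wrist3.png',I['wrist'][0][:,:,::-1])
K,Tc=camT('scene'); P=cloud(a[0],a[1],K,Tc); Rz=R.from_euler('z',-12.75,degrees=True).as_matrix(); Q=(P-np.array([594,8.5,0]))@Rz
near=(abs(Q[...,0])<30)&(abs(Q[...,1])<30)
for lo,hi in [(60,80),(90,120),(120,150),(150,180),(190,208),(208,225)]:
    q=Q[near&(Q[...,2]>lo)&(Q[...,2]<hi)]
    if len(q): print(lo,len(q),np.percentile(q,[2,98],axis=0).round(1).tolist(), q[:,2].max())
m=near&(Q[...,2]>205); print('top',cv2.minAreaRect(Q[m][:,:2].astype(np.float32)),np.median(Q[m][:,2]))
```

```text
relaxed t19.66 mouth z70.8 stand xy -1.00 0.41 F(stand) 0.1 0.3 -0.8 w33.0
open t20.22 mouth z71.0 stand xy -0.90 0.44 F(stand) -0.4 -0.5 -0.4 w84.9
up t21.44 mouth z199.2 stand xy -1.14 0.41 F(stand) 0.7 -0.2 -0.5 w84.8
60 112 [[-16.9, -17.4, 68.3], [24.8, 21.6, 79.7]] 79.95020005334868
90 185 [[-14.0, -14.1, 91.2], [18.8, 17.6, 119.7]] 119.84185899711792
120 170 [[-16.4, -14.9, 121.2], [17.2, 18.3, 149.4]] 149.99176537783978
150 222 [[-17.7, -13.2, 150.5], [15.4, 26.2, 179.3]] 179.83329007964392
190 145 [[-20.0, -10.5, 190.4], [13.4, 19.9, 208.0]] 207.97974239950156
208 171 [[-20.3, -14.6, 208.1], [12.5, 19.4, 211.6]] 212.1430081400124
top ((-4.244104385375977, 1.672109603881836), (37.31486511230469, 34.09144592285156), 89.79344940185547) 209.34966629564764
```

View pics/ab3.png

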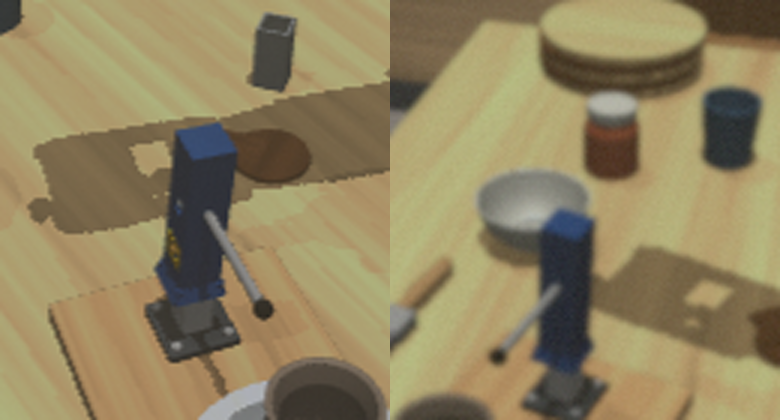

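View pics/wrist3.png

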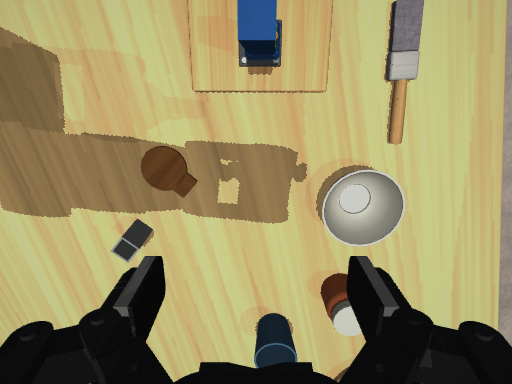

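The top leans slightly to -x (scene depth suggests up to 0.06 rad, and the clearance bounds it to about 0.05). That is what hanging by the hole's top edge on the button would give. I'll take one oblique wrist look at the +x wall to see the button in the framed hole.

Run:
```python
from h import *
Rz=R.from_euler('z',-12.75,degrees=True)
he=camera_info('wrist')['hand_eye']
t=np.radians(48)  # look elevation
look=np.array([-np.cos(t),0,-np.sin(t)])
# tool: look_tool=(-.328,0,.945) ; tool axes in stand frame
phi=np.pi/2-t-np.arctan2(.328,.945)
tz=np.array([-np.sin(phi),0,-np.cos(phi)]); tx=np.array([np.cos(phi),0,-np.sin(phi)]); ty=np.cross(tz,tx)
Rt=Rz.as_matrix()@np.stack([tx,ty,tz],1)
C=np.array([20,0,112])-340*look
tcp=C-np.stack([tx,ty,tz],1)@he[:3,3]
W=Rz.apply(tcp)+[594,8.5,0]; e=R.from_matrix(Rt).as_euler('xyz'); print(tcp,W,e)
W2=W+[40,0,100]
q=env.inverse_kinematics(list(W2),list(e)); print(q, env.inverse_kinematics(list(W),list(e)))
if q is not None:
    env.goto(list(W2),list(e)); env.move_linear(list(W),v=150); env.wait(.2)
    T=toolT(); im,d=get_image('wrist'); np.savez('pics/w4.npz',im=im,d=d,T=T); rep()
    cv2.imwrite('pics/w4.png',cv2.resize(im[100:260,156:356],None,fx=4,fy=4,interpolation=cv2.INTER_CUBIC)[:,:,::-1])
```

```text
[113.99375641  -0.42860767 265.95100867] [705.08834229 -17.07616884 265.95100867] [ 3.14159265  0.39895829 -0.22252948]
[-0.1245268   0.81455121  0.64752614  0.04345737  2.07635442  1.68220243] [-0.1307354   0.76107538  1.00109743  0.03638486  1.7767376   1.66286072]
 t25.25 mouth z166.4 stand xy 114.24 -0.39 F(stand) -0.6 -0.3 0.7 w85.2
```

View pics/w4.png

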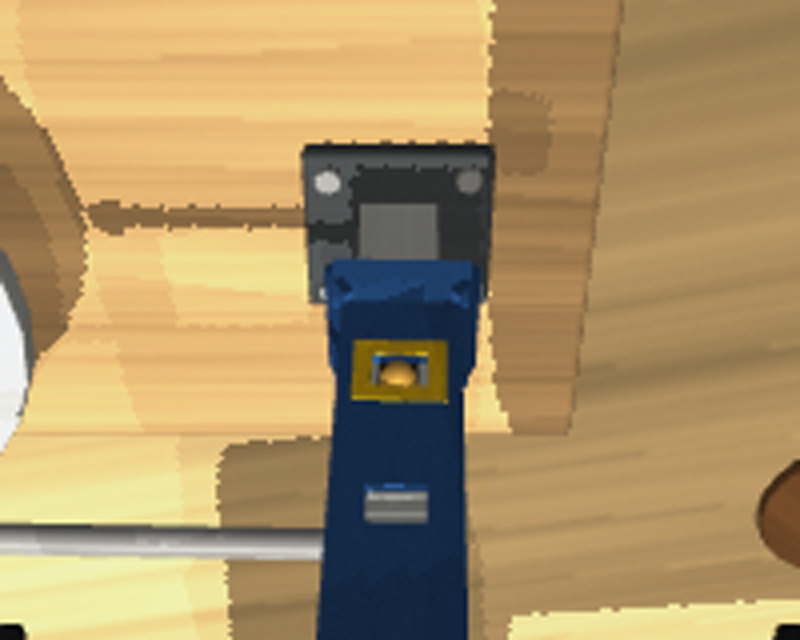

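The brass button shows through the yellow-framed hole at about (398,375) in the crop, against its top edge. The plain hole above it is empty. I'll do a quick tilt check from this depth image, then hand in.

Run:
```python
from h import *
from cell import order
z=np.load('pics/w4.npz'); K,T=camT('wrist',z['T']); P=cloud(z['im'],z['d'],K,T)
Rz=R.from_euler('z',-12.75,degrees=True).as_matrix(); Q=(P-np.array([594,8.5,0]))@Rz
m=np.zeros((384,512),bool); m[188:258,242:268]=1; m&=(abs(Q[...,0]-16)<5)&(Q[...,2]>85)
q=Q[m]
for _ in range(3):
    A=np.c_[q[:,1],q[:,2],np.ones(len(q))]; s=np.linalg.lstsq(A,q[:,0],rcond=None)[0]; r=q[:,0]-A@s; q=q[abs(r)<1.5]
print('wall',len(q),'yaw %.3f lean %.3f'%(-s[0],s[1]),'x at z105',s[1]*105+s[2])
y=np.zeros_like(m); y[190:197,252:260]=1; print('button max x',Q[y][:,0].max(),Q[y][:,2].mean())
s=telemetry.state(); print(s['clock'],s['wrist_force'])
order.hand_in()
```

```text
wall 1572 yaw -0.001 lean -0.055 x at z105 17.443573927042557
button max x 19.94788429586005 112.34357505694503
25.25 [-0.70807174 -0.18817559  0.72137125]
the job is handed in; nothing more can be done
```

The sleeve is on the stem, locked by the button through the yellow-framed lowest hole, released, and handed in at about 25 s of the 54 s allowed. No verdict is reported.

**What I did:** I gripped the sleeve by its ±x faces and turned it to match the stand. I then lowered it with force-limited steps until the button pressed in and clicked out.

**Last checks:**
- **Button:** a close wrist view shows the brass button through the yellow-framed hole. It measures 20 mm from the stem axis, which is fully out, and the upper hole is empty.
- **Seat:** the mouth is about 70 mm up, and the sleeve resisted a gentle 8 N test push.
- **Alignment:** the yaw error is about 0.001 rad, and the wall was about 1 mm off centre.
- **Bench:** the pot and the other things looked untouched in the views I took, but I did not measure their positions again.

**Less clean:**
- **Lean:** the sleeve leans about 0.055 rad towards -x, hanging on the button within its clearance. That is under the 0.1 rad limit.
- **Force at the click:** one reading showed a brief -19 N along z. This was just under the 20 N guideline, and the other readings stayed below about 7 N.
- **Button height:** the two estimates differ by about 3 mm (112 and 115 mm). This may be slight slip in the grip or calibration error.

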